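# Check the brake gap with a feeler blade

## Robot

A 7-joint arm with a two-finger parallel gripper is mounted at the origin on the work surface. World frame = base frame: x ahead of the robot, y to its left, z up, the work surface at z = 0. Lengths are in m, angles in rad, forces in N, time in s.
With the tool pointing down it reaches from about 0.4 to 0.925 m from the base axis. Payload 5.6 kg.
Tool frame: the origin (TCP) lies at the very end of the fingers, on their centre line; the grasp point (between the pads) lies behind it (robot.tcp_to_grasp is the z of the grasp point in the tool frame, in m); z points along the fingers, y is the direction in which the jaws open and shut (so a half turn about z gives the same grasp; the last joint's range is limited). The gripper opens to 85 mm and grips with 20 to 120 N. Pads are 22 mm wide; open, the fingers measure 114 mm over their backs; the gripper's body (76 mm by 85 mm) begins 54 mm behind the grasp point. The pads swing forward as they close: fully open they stand 13 mm farther back than shut.
Start: joints at [1.135, 0.468, -0.012, 1.603, 0.006, 1.071, -0.056], TCP at [0.249, -0.601, 0.231] pointing down, gripper open.
Joint ranges: [-2.53, 2.53], [-0.31, 2.02], [-1.57, 1.55], [0.28, 2.44], [-1.29, 4.43], [0.15, 1.84], [-2.92, 2.92]. Speed limits (rad/s): [2.57, 2.57, 3.14, 3.14, 3.14, 3.14, 3.14].

## Interface

Orientations are given as a unit quaternion [x, y, z, w].
In Python, from workcell import robot gives the robot as it stands. The module is installed in compiled form; this text tells all that it offers.
- The arm moves only by the tool jog_arm, never from a script. Its argument "moves" is one flat list of numbers, 5 for each row, row after row: the finger opening in m, from 0 to 0.0854, then the shift along the tool's x, y, z in m, then the turn about the tool's z in rad. In form: [grip, dx, dy, dz, yaw, grip, dx, dy, dz, yaw, ...]. A call has 1 to 5 rows; each row shifts and turns the commanded pose from where the row before left it, along the tool's axes as they then stand; what a row does not reach is not made up. A row lasts 1/12 s, in which the tool goes at most 41.7 mm and 7.16 degrees, less where a joint would pass 70% of its speed; a pose out of reach is approached as far as the arm can. A call with a gripper value outside its range is refused whole. The fingers move at their own pace and stop on an object; the grip force is fixed at half the most. Time passes only in rows, so rows that do not move let the fingers close. It gives the time, the measured TCP pose, the force and the opening at its end, in the units of the state.
- robot.observe(): the state, without advancing time (a new reading comes with each control period).
- robot.camera(name): name is "side" or "top"; returns a dict with "frame" (480x640x3 uint8, red, green, blue), "z_map" (480x640 float32, m along the optical axis (not along the pixel's ray), 0 where there is no reading), "intrinsics" (3x3 intrinsics, pixels), "camera_from_world" (4x4, takes a point from world to camera coordinates). Camera axes: x right, y down, z forward; pixel columns grow to the right and rows downward; lengths in m; the calibration is good to about 2 mm. A picture is of the moment at which its call begins.
- robot.sign_off(): hands the job in, once; it reports no verdict.
Trained networks look in a picture, given as the dict that the camera call returned (one of the last four; its "shot" number tells which), for a name from the list of things; names that differ only in an ending like _2 or _b are one class to them, and where a whole thing is asked for, a point or a joint stands for the part that bears it (a point fixed in the world has none). Each returns a list of dicts, best first, with "conf" (0 to 1); they miss things now and then, are a little off and sometimes report something else, mostly with a low value. They report only what shows in the picture. A call takes as long as a camera call. They do not tell look-alikes from the thing itself.
- robot.outline_of(picture, target): "region" (480x640 bool, what is visible of it) and "centre" ([column, row] in pixels, amid what is visible of it).
- robot.place_of(picture, target): "centre" ([column, row] in pixels: a listed point, or the origin of a listed thing).
The state is a dict: "time_s": time; "qpos": joint angles; "joint_vel": joint speeds; "joint_efforts": joint torques, N m; "tcp_pos": TCP position; "orientation": TCP orientation; "force": force on the tool from outside, world axes, zero at the start; "torque": the same for the moment, N m; "opening": finger opening in m.
Only numpy, scipy, OpenCV 4.12 (cv2) and the standard library are available. Lean on these libraries where they do the work, as an engineer would, in place of code of your own. Each camera call takes 0.05 s, during which the arm holds its last target. There are 200 camera calls.

## Task

On the little brake rig, first throw the isolator's toggle over to off (leaning to its robot side), then take the feeler with the flat rectangular handle out of its wooden stand and slide its blade straight down into the middle of the gap between the brake's two plates until it drags snugly on both of them, a drag of some 6 to 8 N, without forcing it in further or out below the plates. Finish while still holding the feeler by its handle, upright and still at that depth; leave the round-handled feeler and everything else on the bench as they are.

Things in the scene. Friction and masses are not known exactly. Their poses are not given: they have to be found in the camera images.
- toggle (a joint): isolator toggle angle in rad about its horizontal pivot: about +0.5 is ON (leaning along the isolator's +x, away from the robot; the start), about -0.5 is OFF (leaning towards the robot). Over-centre: past upright it falls to the other end stop by itself; about 1 to 2 N at the grip takes it over
- isolator_pivot (a point): the toggle's pivot, 45 mm above the table, at the centre of the isolator, a grey box 100 x 75 x 40 mm fixed to the table; x = direction in which the toggle leans when ON, y = pivot axis, z up. Two black cheeks 56 mm high stand 21 to 28 mm either side of the pivot along y
- toggle_tip (a point): centre of the toggle's black grip (16 mm in x, 34 mm in y, 20 mm high), 70 mm from the pivot along the lever, a flat steel bar 8 x 16 mm; moves with the toggle
- feeler_grip (a point): centre of the rectangular black handle of the feeler to use: 32 (x) x 12 (y) x 42 mm (z up), gripped across the 12 mm. Steel blade below: 24 mm wide, 4 mm thick, 65 mm long to its rounded tip, 86 mm below this point. It starts standing in a slot (28 x 7.5 mm) of a plywood block 60 x 55 x 67 mm high, handle resting on the block; raise it 70 mm to clear. Mass about 60 g
- feeler_tip (a point): middle of the rounded tip of that blade, 86 mm straight below feeler_grip, same axes
- feeler: that feeler as a whole; origin at the blade's tip, x = blade width, y = blade thickness, z up along the blade
- gap_mouth (a point): middle of the brake gap at the plates' rim, 100 mm above the table; y = across the gap (to the sprung plate), x = along it (50 mm long), z up. Gap at the rim 6.5 to 8 mm (y = -3.25..-4.75 to +3.25), flared lips above it, 24 mm wide, 12 mm high. It narrows 0.14 mm per mm downwards. The purple caliper holding both plates floats 7 mm along y on a very soft spring, so it centres on the blade
- fixed_plate: upright flat steel plate, 50 mm long, on the -y side of the gap, reaching 48 mm below the rim; origin at the foot of the rig under its middle, axes as gap_mouth
- sprung_plate: steel plate on the gap's +y side, 43 mm deep, leaning in 8 degrees, sprung towards the other: 1 N to move it, then 4 N/mm. The blade starts to drag 18 to 29 mm below the rim (hidden setting); then the squeeze grows 0.55 N and the drag some 0.5 to 1.5 N per mm of depth. Snug: 2 to 10 N on each face. Origin at the rig's foot, axes as gap_mouth
- round_grip (a point): centre of the round handle (22 mm diameter, 42 mm high) of the other feeler, in a like block 9 cm or more away; leave it there
- rover: small purple robot car with two rubber wheels, about 150 x 155 x 106 mm, far side of the table; leave alone
- spare_wheel: rubber wheel with white hub lying flat, 66 mm diameter, 28 mm high; leave alone
- servo: grey servo motor 55 x 20 x 44 mm; leave alone
- screwdriver: screwdriver with green handle lying on the table; leave alone
- mouse: lilac computer mouse 100 x 58 x 32 mm; leave alone
- sensor_board: small sensor board on a blue block 50 x 42 x 22 mm; leave alone
There are look-alikes about, which are no part of the job. Leave any green or yellow look-alike of the part that bears gap_mouth alone.

How it is judged:
On the way, in this order (a step that is already met when the one before it is completed fails the run):
1. the isolator is off (value of joint toggle below -0.35 rad), for 0.2 s.
2. the feeler is out of its stand, in the fingers (height (world z) of feeler_tip above 0.075 m and contact force between the fingers and feeler above 1 N), for 0.1 s.
3. the blade drags snugly between the two plates (contact force between feeler and fixed_plate between 1.8 and 11 N and contact force between feeler and sprung_plate between 1.8 and 11 N and z of feeler_tip in the frame of gap_mouth between -0.043 and -0.012 m and x of feeler_tip in the frame of gap_mouth between -0.015 and 0.015 m and angle between the y axis of feeler_grip and the y axis of gap_mouth, either way round below 0.2 rad and angle between feeler_grip's own z axis and vertical below 0.2 rad), for 0.2 s.
At the end, for the whole second after the job is handed in: toggle off (below -0.35 rad); blade tip 12 to 43 mm below the rim, within 15 mm of the gap's middle, blade parallel to the plates and upright within 0.2 rad; each plate presses it with 1.8 to 11 N; fingers hold the feeler (over 3 N), still (under 10 mm/s) (all of step 3 and value of joint toggle below -0.35 rad and contact force between the fingers and feeler above 3 N and linear speed of feeler below 0.01 m/s); the arm keeps its last pose, push and grip.
It fails at once if the feeler touches a brake plate while the isolator is on (value of joint toggle above -0.2 rad and (contact force between feeler and fixed_plate above 0.3 N or contact force between feeler and sprung_plate above 0.3 N)).
It fails at once if the blade is forced between the plates (contact force between feeler and fixed_plate above 30 N or contact force between feeler and sprung_plate above 30 N).
It fails at once if the round-handled feeler is disturbed (distance of round_grip from where it was at the start of the episode above 0.015 m).
It fails at once if something else on the bench is disturbed (distance of any of rover, spare_wheel, servo, screwdriver, mouse, sensor_board from where it was at the start of the episode above 0.03 m).
It also fails if it takes over 69 s, if anything falls off the work surface, if the arm or the gripper's body presses on something with over 40 N, if the wrist force passes 120 N, or if a joint passes its speed limit or range.

## Working session

There is one attempt and no reset: what is moved stays moved. The work goes in short steps, Python scripts to look and compute and a tool call to move; the robot and the scene stay as the last step left them, time stands still between calls to the robot, and variables do not carry over. Pictures are saved under pics/ and viewed, about 8 in all and at most 12, crops included, and the job is handed in when it is done.

Besides the shell and the picture viewer there is one more tool, called after ">>>" as name(argument=value, ...) on one line, values as JSON. jog_arm: Moves the arm, as the interface text tells. Its arguments: {"type":"object","properties":{"moves":{"type":"array","items":{"type":"number"}}},"required":["moves"]}

```bash
mkdir -p pics
cat > h.py <<'E'
import numpy as np, cv2
from workcell import robot
def unproj(p,uv,z):
    K=p["intrinsics"]; T=np.linalg.inv(p["camera_from_world"])
    c=np.array([(uv[0]-K[0,2])/K[0,0]*z,(uv[1]-K[1,2])/K[1,1]*z,z,1]); return (T@c)[:3]
def ray_at(p,uv,h):
    T=np.linalg.inv(p["camera_from_world"]); o=T[:3,3]; d=unproj(p,uv,1.0)-o
    return o+d*(h-o[2])/d[2]
def proj(p,X):
    c=p["camera_from_world"]@np.append(X,1); q=p["intrinsics"]@c[:3]; return q[:2]/q[2]
def tri(p1,u1,p2,u2):
    P=[p["intrinsics"]@p["camera_from_world"][:3] for p in (p1,p2)]
    X=cv2.triangulatePoints(P[0],P[1],np.float64(u1).reshape(2,1),np.float64(u2).reshape(2,1))[:,0]; return X[:3]/X[3]
def save(p,n,crop=None,s=1):
    f=p["frame"][...,::-1]
    if crop: f=f[crop[1]:crop[3],crop[0]:crop[2]]
    cv2.imwrite(f"pics/{n}.png",cv2.resize(f,None,fx=s,fy=s,interpolation=cv2.INTER_CUBIC))
E
cat > a.py <<'E'
from h import *
np.set_printoptions(precision=4,suppress=True)
o=robot.observe(); print(o["tcp_pos"],o["orientation"],robot.tcp_to_grasp,o["force"],o["opening"])
P={n:robot.camera(n) for n in("top","side")}
for n,p in P.items():
    save(p,n+"0"); print(n,"cam at",np.linalg.inv(p["camera_from_world"])[:3,3])
H=dict(isolator_pivot=.045,toggle_tip=.106,feeler_grip=.088,gap_mouth=.1,round_grip=.088,fixed_plate=0,sprung_plate=0)
for t,h in H.items():
    for n,p in P.items():
        for r in robot.place_of(p,t)[:3]: print(t,n,round(r["conf"],2),np.array(r["centre"]),ray_at(p,r["centre"],h))
E
python3 a.py; python3 -c "
import cv2,numpy as np
a=cv2.imread('pics/top0.png');b=cv2.imread('pics/side0.png')
print(a.shape)"
```

```text
[ 0.2485 -0.6     0.2303] [ 0.9808  0.1951 -0.0002 -0.0009] -0.0187 [ 0.0065  1.0666 -0.2655] 0.08501116992589533
top cam at [0.4004 0.067  1.5113]
side cam at [ 0.2811 -0.659   1.0048]
isolator_pivot top 0.86 [210.9 231.1] [0.5214 0.3304 0.045 ]
isolator_pivot side 0.84 [281.1 171.1] [0.5252 0.3207 0.045 ]
isolator_pivot side 0.6 [419.7 431.3] [ 0.5633 -0.3367  0.045 ]
toggle_tip top 0.74 [205.8 215.7] [0.553  0.3317 0.106 ]
toggle_tip top 0.65 [483.  206.3] [ 0.5711 -0.3254  0.106 ]
toggle_tip side 0.86 [289.6 142.1] [0.5542 0.3413 0.106 ]
feeler_grip top 0.6 [484.4 204.4] [ 0.5778 -0.3339  0.088 ]
feeler_grip side 0.83 [427.1 409.4] [ 0.577  -0.3222  0.088 ]
gap_mouth top 0.93 [340.8 227.2] [0.5241 0.0125 0.1   ]
gap_mouth top 0.68 [461.6 352.6] [ 0.2268 -0.2684  0.1   ]
gap_mouth side 0.86 [162.1 201. ] [0.2549 0.2601 0.1   ]
gap_mouth side 0.65 [328.2 256.2] [0.5289 0.0128 0.1   ]
gap_mouth side 0.58 [208.6 444.5] [ 0.2362 -0.2708  0.1   ]
round_grip top 0.54 [482.  263.3] [ 0.4363 -0.3247  0.088 ]
round_grip side 0.7 [342.6 439. ] [ 0.4331 -0.324   0.088 ]
fixed_plate top 0.7 [343.2 228.6] [0.5292 0.0025 0.    ]
fixed_plate top 0.7 [247.6 338.5] [0.254  0.2453 0.    ]
fixed_plate top 0.62 [451.2 342.4] [ 0.2401 -0.2665  0.    ]
fixed_plate side 0.8 [322.5 286.1] [0.5196 0.0181 0.    ]
fixed_plate side 0.76 [214.8 467.9] [ 0.2325 -0.2696  0.    ]
fixed_plate side 0.73 [218.4 166.1] [0.3994 0.4326 0.    ]
sprung_plate top 0.72 [247.3 338. ] [0.2552 0.246  0.    ]
sprung_plate top 0.62 [342.9 232.2] [0.52   0.0034 0.    ]
sprung_plate top 0.5 [453.1 343. ] [ 0.2386 -0.2713  0.    ]
sprung_plate side 0.42 [339.1 436.1] [ 0.4439 -0.2852  0.    ]
(480, 640, 3)
```

View pics/top0.png

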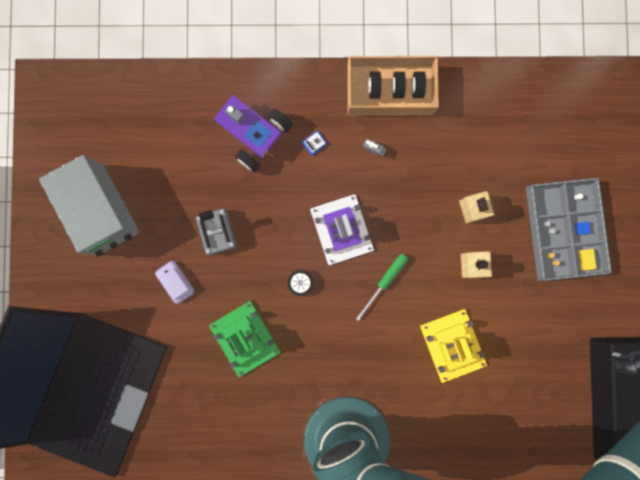

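View pics/side0.png

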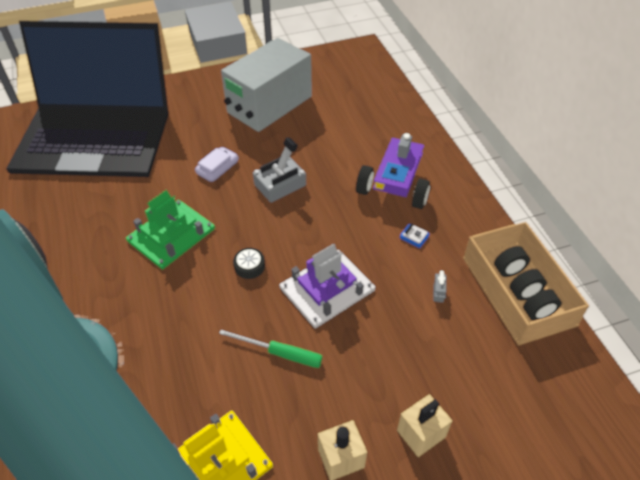

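```bash
cat > b.py <<'E'
from h import *
np.set_printoptions(precision=4,suppress=True)
t=robot.camera("top"); s=robot.camera("side")
def crop(p,c,r=40,o=400):
    x,y=c; return cv2.resize(p["frame"][y-r:y+r,x-r:x+r,::-1],(o,300) if 0 else (300,300),interpolation=cv2.INTER_CUBIC)
L=[crop(t,c) for c in((214,230),(343,228),(480,206))]
M=[crop(s,c) for c in((284,170),(328,280),(424,425))]
im=np.vstack([np.hstack(L),np.hstack(M)]); cv2.imwrite("pics/crops1.png",cv2.resize(im,(800,533)))
vs,us=np.mgrid[:480,:640]
for n,p in(("top",t),("side",s)):
    K=p["intrinsics"];z=p["z_map"];T=np.linalg.inv(p["camera_from_world"])
    C=np.stack([(us-K[0,2])/K[0,0]*z,(vs-K[1,2])/K[1,1]*z,z,np.ones_like(z)],-1)@T.T
    C=C[z>0][:,:3]
    for nm,c,r,lo,hi in(("iso box",(.52,.33),.085,.025,.05),("iso tip",(.555,.335),.05,.085,.14),("block",(.578,-.33),.05,.05,.075),("handle",(.578,-.33),.04,.08,.13),("rigbase",(.525,.01),.1,.006,.03),("plates",(.525,.01),.05,.09,.13)):
        q=C[(np.hypot(C[:,0]-c[0],C[:,1]-c[1])<r)&(C[:,2]>lo)&(C[:,2]<hi)]
        if len(q)>4:
            (m,sz,a)=cv2.minAreaRect(q[:,:2].astype(np.float32)); print(n,nm,len(q),np.array(m),np.array(sz),round(a,1),"z",np.percentile(q[:,2],[5,50,95]))
E
python3 b.py
```

```text
top iso box 831 [0.5225 0.3204] [0.1    0.0761] 16.2 z [0.0333 0.04   0.0469]
top iso tip 159 [0.5514 0.3293] [0.0286 0.0342] 11.6 z [0.0879 0.1124 0.1205]
top block 474 [ 0.5784 -0.328 ] [0.06   0.0578] 15.5 z [0.0578 0.0676 0.0728]
top handle 115 [ 0.578  -0.3274] [0.0315 0.014 ] 12.8 z [0.0845 0.1063 0.1136]
top rigbase 1569 [0.5223 0.0112] [0.1895 0.1921] 86.2 z [0.0068 0.0122 0.0184]
top plates 226 [0.5276 0.0057] [0.0497 0.0305] 17.8 z [0.096  0.1074 0.1138]
side iso box 924 [0.521  0.3205] [0.1024 0.0784] 15.9 z [0.0281 0.0404 0.0475]
side iso tip 193 [0.5502 0.329 ] [0.0287 0.0354] 35.2 z [0.0871 0.1093 0.1183]
side block 1146 [ 0.5771 -0.3259] [0.0624 0.0566] 15.6 z [0.0547 0.0675 0.0707]
side handle 279 [ 0.5766 -0.3261] [0.0335 0.0133] 16.0 z [0.0834 0.1077 0.112 ]
side rigbase 1927 [0.5199 0.0226] [0.1916 0.1599] 14.9 z [0.0085 0.0131 0.0253]
side plates 442 [0.5263 0.0084] [0.0516 0.0337] 18.7 z [0.0922 0.1035 0.1128]
```

View pics/crops1.png

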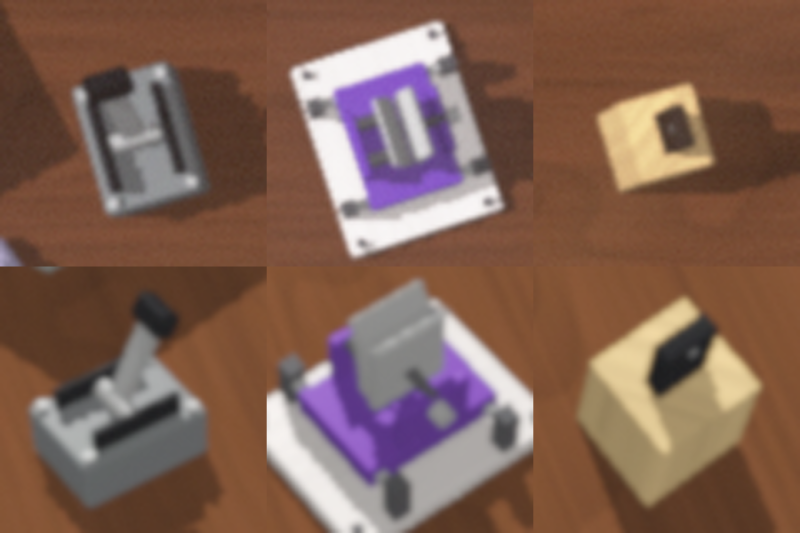

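>>> jog_arm(moves=[0,0.034,-0.019,0,0.11,0,0.034,-0.019,0,0,0,0.034,-0.019,0,0,0,0.034,-0.019,0,0,0,0.034,-0.019,0,0])

```text
time_s: 1.32
tcp_pos: [0.3833, -0.4577, 0.2315]
orientation: [0.99, 0.141, 0.0, 0.0]
force: [0.7, -0.3, -0.6]
opening: 0.0257
```

>>> jog_arm(moves=[0,0.034,-0.019,0,0,0,0.034,-0.019,0,0,0,0.034,-0.019,0,0,0,0.034,-0.019,0,0,0,0.034,-0.019,0,0])

```text
time_s: 1.73
tcp_pos: [0.5202, -0.3189, 0.2316]
orientation: [0.99, 0.141, 0.0, 0.0]
force: [0.4, 0.0, -0.9]
opening: 0.0001
```

>>> jog_arm(moves=[0,0.015,-0.037,0,0,0,0.015,-0.037,0,0,0,0.015,-0.037,0,0,0,0.015,-0.037,0,0,0,0.015,-0.037,0,0])

```text
time_s: 2.15
tcp_pos: [0.5394, -0.12, 0.2315]
orientation: [0.99, 0.141, 0.0, 0.0]
force: [0.7, 0.1, -0.6]
opening: -0.0001
```

>>> jog_arm(moves=[0,0.015,-0.037,0,0,0,0.015,-0.037,0,0,0,0.015,-0.037,0,0,0,0.015,-0.037,0,0,0,0.015,-0.037,0,0])

```text
time_s: 2.57
tcp_pos: [0.5598, 0.0786, 0.2316]
orientation: [0.99, 0.141, 0.0, 0.0]
force: [1.4, 0.6, 0.2]
opening: 0.0001
```

>>> jog_arm(moves=[0,0.015,-0.037,0,0,0,0.015,-0.037,0,0,0,0.015,-0.037,0,0,0,0.015,-0.037,0,0,0,0,0,0,0])

```text
time_s: 2.98
tcp_pos: [0.5743, 0.2463, 0.2316]
orientation: [0.989, 0.147, 0.0, -0.003]
force: [-0.6, 0.9, -0.2]
opening: 0.0002
```

>>> jog_arm(moves=[0,0.016,-0.028,0,0,0,0.016,-0.028,0,0,0,0.016,-0.028,0,0,0,0,0,0.034,0,0,0,0,0.034,0])

```text
time_s: 3.4
tcp_pos: [0.5997, 0.3336, 0.1647]
orientation: [0.99, 0.143, 0.003, -0.002]
force: [0.4, -1.1, -1.5]
opening: 0.0002
```

>>> jog_arm(moves=[0,0,0,0.034,0,0,0,0,0.032,0,0,0,0,0,0,0,0,0,0,0,0,0,0,0,0])

```text
time_s: 3.82
tcp_pos: [0.6, 0.3304, 0.0992]
orientation: [0.99, 0.141, 0.001, -0.001]
force: [-0.1, -0.1, 0.8]
opening: -0.0004
```

>>> jog_arm(moves=[0,-0.01,-0.011,0,0,0,-0.012,0,0,0,0,-0.012,0,0,0,0,-0.01,0,0,0,0,-0.01,0,0,0])

```text
time_s: 4.23
tcp_pos: [0.5439, 0.327, 0.1004]
orientation: [0.99, 0.141, 0.002, -0.001]
force: [0.9, 0.4, 0.5]
opening: -0.0002
```

>>> jog_arm(moves=[0,-0.01,0,0,0,0,-0.01,0,0,0,0,-0.008,0,0,0,0,0,0,0,0,0,0,0,0,0])

```text
time_s: 4.65
tcp_pos: [0.5171, 0.3178, 0.0982]
orientation: [0.99, 0.141, 0.001, -0.0]
force: [-0.2, 0.1, 0.2]
opening: -0.0001
```

>>> jog_arm(moves=[0,0.01,0,0,0,0,0.01,0,-0.03,0,0,0,0,-0.04,0,0,0,0.035,-0.04,0,0.03,0,0.035,-0.02,0])

```text
time_s: 5.07
tcp_pos: [0.555, 0.2672, 0.2226]
orientation: [0.99, 0.144, 0.002, -0.002]
force: [0.9, -0.5, 0.9]
opening: 0.011
```

```bash
cat > c.py <<'E'
from h import *
t=robot.camera("top"); s=robot.camera("side")
for p in(t,s):
    for r in robot.place_of(p,"toggle_tip")[:3]: print(round(r["conf"],2),r["centre"],ray_at(p,r["centre"],.106))
save(s,"side1",(230,110,350,230),4)
E
python3 c.py
```

```text
0.7 [264.8, 155.6] [0.49007017 0.31672467 0.106     ]
```

View pics/side1.png

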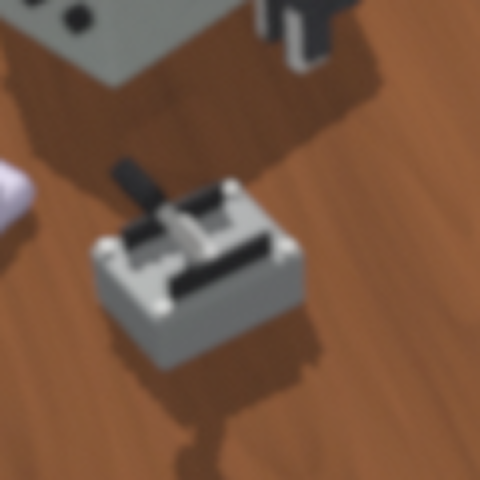

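>>> jog_arm(moves=[0.045,-0.0095,0.038,-0.01,0,0.045,-0.0095,0.038,0,0,0.045,-0.0095,0.038,0,0,0.045,-0.0095,0.038,0,0,0.045,-0.0095,0.038,0,0])

```text
time_s: 5.68
tcp_pos: [0.5608, 0.067, 0.2275]
orientation: [0.99, 0.142, -0.001, -0.0]
force: [1.0, -0.2, 0.5]
opening: 0.0445
```

>>> jog_arm(moves=[0.045,-0.0095,0.038,0,0,0.045,-0.0095,0.038,0,0,0.045,-0.0095,0.038,0,0,0.045,-0.0095,0.038,0,0,0.045,-0.0095,0.038,0,0])

```text
time_s: 6.1
tcp_pos: [0.5687, -0.1289, 0.2275]
orientation: [0.99, 0.142, -0.001, -0.001]
force: [0.3, 0.3, -0.4]
opening: 0.0452
```

>>> jog_arm(moves=[0.045,-0.0095,0.038,0,0,0.045,-0.0095,0.038,0,0,0.045,-0.0095,0.038,0,0,0.045,0,0,0,0,0.045,0,0,0,0])

```text
time_s: 6.52
tcp_pos: [0.5726, -0.2478, 0.2268]
orientation: [0.99, 0.139, -0.001, -0.0]
force: [-0.3, 0.5, -0.1]
opening: 0.0451
```

>>> jog_arm(moves=[0.045,-0.009,0.039,0,0,0.045,-0.0085,0.038,0,0,0.045,0,0,0.035,0,0.045,0,0,0.035,0,0.045,0,0,0.02,0])

```text
time_s: 6.93
tcp_pos: [0.5768, -0.3215, 0.1341]
orientation: [0.99, 0.142, -0.002, -0.002]
force: [-1.3, 0.4, -1.3]
opening: 0.0451
```

>>> jog_arm(moves=[0.045,0,0,0,0,0.045,0,0,0,0])

```text
time_s: 7.1
tcp_pos: [0.578, -0.3219, 0.1372]
orientation: [0.99, 0.142, -0.001, -0.001]
force: [0.1, 1.3, 0.4]
opening: 0.0448
```

```bash
cat > d.py <<'E'
from h import *
t=robot.camera("top"); s=robot.camera("side")
L=[cv2.resize(p["frame"][y-50:y+50,x-50:x+50,::-1],(400,400),interpolation=cv2.INTER_CUBIC) for p,x,y in((t,480,210),(s,425,400))]
cv2.imwrite("pics/pre.png",np.hstack(L)); print(robot.observe()["tcp_pos"])
E
python3 d.py
```

```text
[ 0.5794179  -0.32360851  0.14019783]
```

View pics/pre.png

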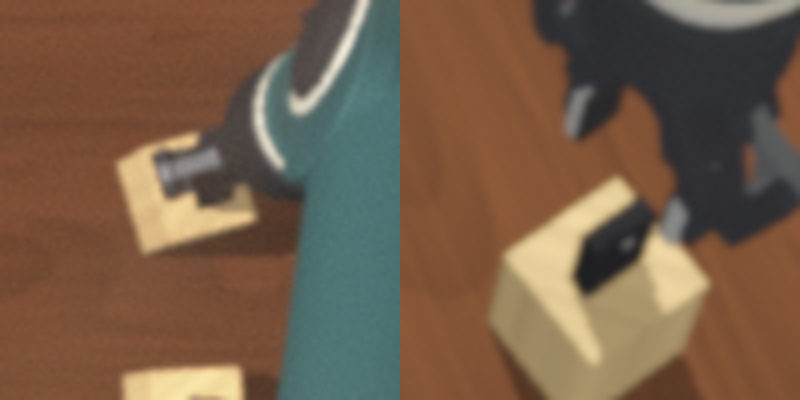

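>>> jog_arm(moves=[0.045,-0.001,0.004,0.02,0,0.045,0,0,0.02,0,0.045,0,0,0.02,0,0.045,0,0,0,0,0.045,0,0,0,0])

```text
time_s: 7.62
tcp_pos: [0.5784, -0.3284, 0.0797]
orientation: [0.99, 0.141, 0.0, 0.0]
force: [-0.1, -0.3, 1.3]
opening: 0.0448
```

>>> jog_arm(moves=[0,0,0,0,0,0,0,0,0,0,0,0,0,0,0,0,0,0,0,0,0,0,0,0,0])

```text
time_s: 8.03
tcp_pos: [0.5787, -0.3282, 0.0807]
orientation: [0.99, 0.141, 0.001, 0.0]
force: [-1.3, 3.0, 6.6]
opening: 0.0109
```

>>> jog_arm(moves=[0,0,0,-0.01,0,0,0,0,-0.02,0,0,0,0,-0.03,0,0,0,0,-0.03,0,0,0,0,-0.03,0])

```text
time_s: 8.45
tcp_pos: [0.5776, -0.329, 0.2009]
orientation: [0.99, 0.141, 0.0, 0.0]
force: [-0.5, 0.5, -1.1]
opening: 0.0112
```

>>> jog_arm(moves=[0,0,0,-0.02,0,0,0,0,0,0,0,0,0,0,0])

```text
time_s: 8.7
tcp_pos: [0.5784, -0.3294, 0.2211]
orientation: [0.99, 0.141, 0.002, 0.001]
force: [-0.0, 0.2, -1.2]
opening: 0.0112
```

```bash
cat > e.py <<'E'
from h import *
np.set_printoptions(precision=4,suppress=True)
t=robot.camera("top"); s=robot.camera("side")
print(robot.observe()["tcp_pos"])
for n in("feeler_tip","feeler_grip"):
    C=[robot.place_of(p,n)[:2] for p in(t,s)]
    for c in C: print(n,[(round(r["conf"],2),np.round(r["centre"],1)) for r in c])
    if all(C): print(tri(t,C[0][0]["centre"],s,C[1][0]["centre"]))
u,v=proj(s,robot.observe()["tcp_pos"]).astype(int); print(u,v)
save(s,"held",(u-70,max(v-60,0),u+70,v+80),4)
E
python3 e.py
```

```text
[ 0.577  -0.3287  0.2181]
feeler_tip [(0.36, array([488. , 199.2]))]
feeler_tip []
feeler_grip [(0.55, array([505.7, 197.5])), (0.15, array([214. , 242.7]))]
feeler_grip [(0.96, array([442.7, 367.6]))]
[ 0.5716 -0.3338  0.2506]
441 374
```

View pics/held.png

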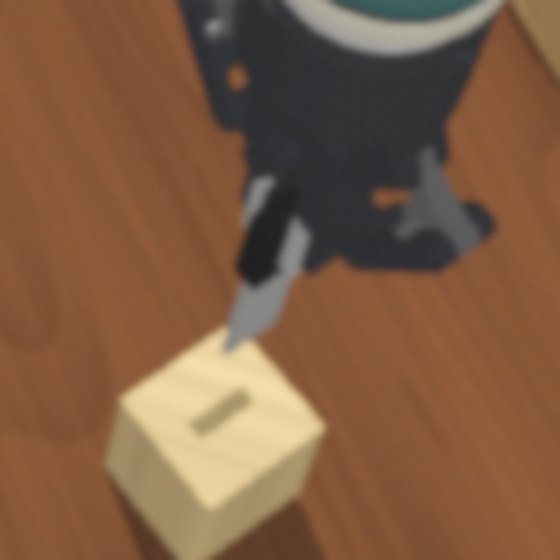

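```bash
cat > g.py <<'E'
from h import *
np.set_printoptions(precision=4,suppress=True)
vs,us=np.mgrid[:480,:640]
out=[]
for n in("top","side"):
    p=robot.camera(n);K=p["intrinsics"];z=p["z_map"];T=np.linalg.inv(p["camera_from_world"])
    C=(np.stack([(us-K[0,2])/K[0,0]*z,(vs-K[1,2])/K[1,1]*z,z,np.ones_like(z)],-1)@T.T)[...,:3]
    a=np.radians(17); d=C-np.array([.527,.007,0]); X=d[...,0]*np.cos(a)+d[...,1]*np.sin(a); Y=-d[...,0]*np.sin(a)+d[...,1]*np.cos(a);Z=C[...,2]
    m=(z>0)&(abs(X)<.02)&(abs(Y)<.03)
    for lo in np.arange(-.03,.03,.003):
        q=m&(Y>=lo)&(Y<lo+.003)
        if q.sum(): print(n,f"{lo*1e3:.0f}",q.sum(),np.percentile(Z[q],[10,50,90]))
    q=(z>0)&(abs(X)<.04)&(abs(Y)<.025)&(Z>.1); print("x range",X[q].min(),X[q].max())
    for sgn in(1,-1):
        r=q&(sgn*Y>.006)&(Z>.104)
        if r.sum()>8:
            c=C[r][:,:2]; v=cv2.fitLine(c.astype(np.float32),cv2.DIST_L2,0,.01,.01).ravel(); print("side",sgn,r.sum(),np.degrees(np.arctan2(v[1],v[0])),"meanY",Y[r].mean())
    x,y=(343,228) if n=="top" else (328,270)
    out.append(cv2.resize(p["frame"][y-30:y+30,x-30:x+30,::-1],(400,400),interpolation=cv2.INTER_CUBIC))
cv2.imwrite("pics/gap.png",np.hstack(out))
E
python3 g.py
```

```text
top -30 33 [0.0391 0.057  0.0733]
top -27 19 [0.0355 0.0409 0.0715]
top -24 13 [0.0361 0.041  0.0714]
top -21 2 [0.0757 0.0768 0.0779]
top -18 13 [0.1065 0.1082 0.1114]
top -15 20 [0.1084 0.1116 0.1156]
top -12 25 [0.1035 0.1087 0.1118]
top -9 23 [0.1    0.1042 0.1075]
top -6 40 [0.0471 0.0738 0.1008]
top -3 11 [0.0663 0.0722 0.0803]
top -0 14 [0.0854 0.095  0.1   ]
top 3 17 [0.0998 0.1018 0.1055]
top 6 19 [0.1041 0.1081 0.1109]
top 9 30 [0.0369 0.1082 0.1137]
top 12 34 [0.0376 0.0768 0.1154]
top 15 21 [0.0391 0.0435 0.0743]
top 18 20 [0.0358 0.057  0.0789]
top 21 23 [0.0362 0.0651 0.0743]
top 24 13 [0.0397 0.0721 0.0767]
top 27 21 [0.0686 0.0725 0.0745]
x range -0.024670787116782295 0.025417984852058602
side 1 65 17.48404 meanY 0.010299139734898433
side -1 81 17.555363 meanY -0.011923374086368137
side -30 32 [0.0112 0.0719 0.075 ]
side -27 13 [0.0694 0.0709 0.0756]
side -24 6 [0.0704 0.0746 0.0775]
side -21 6 [0.0541 0.0716 0.0767]
side -18 9 [0.0394 0.0703 0.074 ]
side -15 30 [0.0675 0.1113 0.1143]
side -12 153 [0.0579 0.0817 0.102 ]
side -9 130 [0.0419 0.0773 0.0999]
side -6 27 [0.038  0.0416 0.1038]
side -3 10 [0.0381 0.0399 0.1015]
side -0 4 [0.0938 0.0962 0.0998]
side 3 64 [0.0921 0.0974 0.103 ]
side 6 55 [0.0973 0.1029 0.1076]
side 9 51 [0.1026 0.1081 0.1117]
side 12 38 [0.1055 0.1105 0.1134]
side 15 12 [0.1083 0.1113 0.1119]
side 18 3 [0.0404 0.0409 0.068 ]
side 21 9 [0.0376 0.0411 0.0743]
side 24 5 [0.0392 0.0406 0.0725]
side 27 27 [0.0397 0.0562 0.0754]
x range -0.026428485172575424 0.026523655974466293
side 1 145 18.263584 meanY 0.011375631418372802
side -1 51 18.03281 meanY -0.011704810162931636
```

View pics/gap.png

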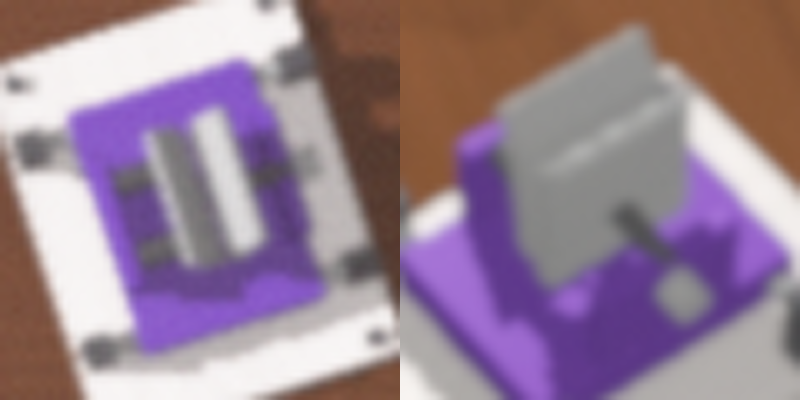

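>>> jog_arm(moves=[0,0.0,0,0,-0.027,0,0.0055,-0.033,0,0,0,0.0055,-0.033,0,0,0,0.0055,-0.033,0,0,0,0.0055,-0.033,0,0])

```text
time_s: 9.52
tcp_pos: [0.558, -0.1951, 0.2184]
orientation: [0.988, 0.155, -0.0, -0.0]
force: [1.0, 0.2, -1.0]
opening: 0.0116
```

>>> jog_arm(moves=[0,0.0055,-0.033,0,0,0,0.0055,-0.033,0,0,0,0.0055,-0.033,0,0,0,0.0055,-0.033,0,0,0,0.0055,-0.033,0,0])

```text
time_s: 9.93
tcp_pos: [0.5339, -0.0293, 0.2188]
orientation: [0.988, 0.155, 0.0, 0.0]
force: [0.5, 0.5, -1.2]
opening: 0.0108
```

>>> jog_arm(moves=[0,0.004,-0.03,0,0,0,0,0,0,0,0,0,0,0,0])

```text
time_s: 10.18
tcp_pos: [0.5289, 0.001, 0.2189]
orientation: [0.988, 0.157, 0.0, -0.0]
force: [0.1, -0.1, -0.7]
opening: 0.0112
```

```bash
cat > o.py <<'E'
from h import *
np.set_printoptions(precision=4,suppress=True)
s=robot.camera("side"); F=[];P=[]
for i in range(8):
    robot.camera("side"); o=robot.observe(); F.append(o["force"]);P.append(o["tcp_pos"])
print(np.mean(P,0),np.std(P,0),"F",np.mean(F,0),np.std(F,0),o["orientation"])
save(s,"ins_%d"%(o["time_s"]*10),(258,150,408,320),3.5)
for n in("feeler_tip","gap_mouth"): print(n,[(round(r["conf"],2),np.round(r["centre"],1)) for r in robot.place_of(s,n)])
p=np.mean(P,0); print("expected tip px",proj(s,p-[0,0,.0787]),"gap px",proj(s,np.array([.5273,.006,.1])))
E
python3 o.py; ls pics
```

```text
[ 0.5292 -0.0022  0.2185] [0.0001 0.0003 0.    ] F [-0.0557  0.0724 -0.5415] [0.5227 0.3013 0.5025] [ 0.9881  0.1537 -0.0001  0.    ]
crops1.png
gap.png
held.png
ins_106.png
pre.png
side0.png
side1.png
top0.pngTraceback (most recent call last):
  File "o.py", line 8, in <module>
    for n in("feeler_tip","gap_mouth"): print(n,[(round(r["conf"],2),np.round(r["centre"],1)) for r in robot.place_of(s,n)])
                                                                                                       ~~~~~~~~~~~~~~^^^^^
ValueError: only the last four pictures can be asked about
```

```bash
sed -i 's/^s=robot.camera("side"); F/F/; s/^save/s=robot.camera("side")\nsave/' o.py
```

>>> jog_arm(moves=[0,0,-0.008,0,0,0,0,0,0.012,0,0,0,0,0.008,0,0,0,0,0,0,0,0,0,0,0])

```text
time_s: 11.05
tcp_pos: [0.5261, 0.0067, 0.1981]
orientation: [0.988, 0.154, -0.001, -0.0]
force: [0.4, -0.4, -0.7]
opening: 0.0111
```

```bash
python3 o.py; ls -t pics|head -1; cp pics/$(ls -t pics|head -1) pics/i1.png
```

```text
[0.5268 0.0066 0.1989] [0.0001 0.     0.0002] F [-0.3017  0.2644 -0.5667] [0.5118 0.3363 0.6354] [0.988  0.1542 0.0002 0.0001]
feeler_tip [(0.89, array([324.4, 255.8])), (0.18, array([325.9, 252.8]))]
gap_mouth [(0.79, array([329.6, 259.4])), (0.69, array([159.4, 199.9]))]
expected tip px [328.3586 252.228 ] gap px [328.6086 259.0901]
ins_114.png
```

View pics/i1.png

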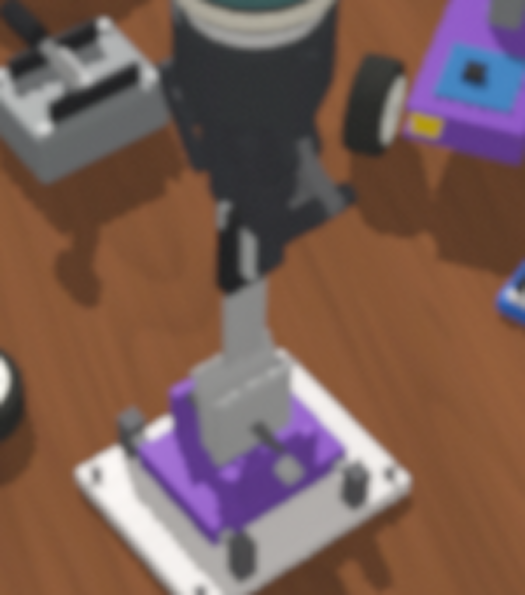

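>>> jog_arm(moves=[0,0.003,0,0.005,0,0,0,0,0.005,0,0,0,0,0.005,0,0,0,0,0.005,0,0,0,0,0,0])

```text
time_s: 12.02
tcp_pos: [0.5285, 0.0074, 0.1771]
orientation: [0.988, 0.154, -0.001, -0.0]
force: [-0.5, -0.6, -0.8]
opening: 0.0109
```

>>> jog_arm(moves=[0,0,0,0.004,0,0,0,0,0.004,0,0,0,0,0.004,0,0,0,0,0,0,0,0,0,0,0])

```text
time_s: 12.43
tcp_pos: [0.5293, 0.0075, 0.1663]
orientation: [0.988, 0.154, -0.0, -0.0]
force: [0.2, -0.1, -0.5]
opening: 0.0109
```

```bash
python3 o.py; cp pics/$(ls -t pics|head -1) pics/i2.png
```

```text
[0.5296 0.0075 0.1668] [0.     0.     0.0001] F [-0.1173  0.2876 -0.5724] [0.465  0.3233 0.2944] [0.988  0.1542 0.0001 0.    ]
feeler_tip [(0.63, array([327.2, 260.9]))]
gap_mouth [(0.91, array([161.4, 201.8])), (0.77, array([206.6, 443.2])), (0.68, array([326. , 258.4]))]
expected tip px [329.3923 262.056 ] gap px [328.6086 259.0901]
```

View pics/i2.png

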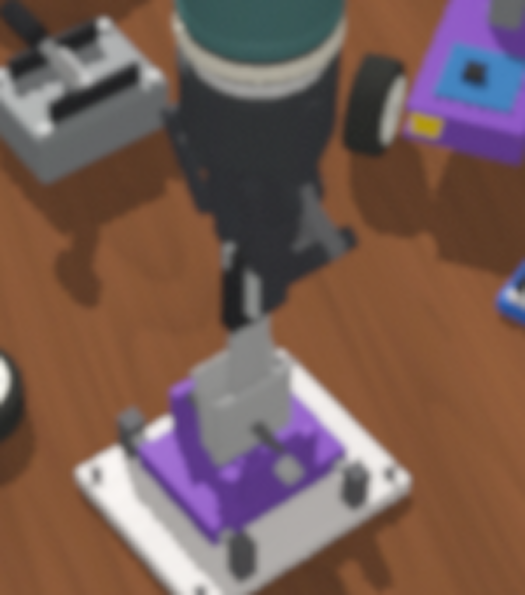

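>>> jog_arm(moves=[0,0,0,0.002,0,0,0,0,0.002,0,0,0,0,0.002,0,0,0,0,0,0,0,0,0,0,0])

```text
time_s: 13.4
tcp_pos: [0.5293, 0.0075, 0.1603]
orientation: [0.988, 0.154, -0.0, -0.0]
force: [0.2, -0.6, -0.5]
opening: 0.011
```

>>> jog_arm(moves=[0,0,0,0.001,0,0,0,0,0.001,0,0,0,0,0.001,0,0,0,0,0,0,0,0,0,0,0])

```text
time_s: 13.82
tcp_pos: [0.5294, 0.0075, 0.1575]
orientation: [0.988, 0.154, -0.0, -0.0]
force: [0.4, -0.1, 0.3]
opening: 0.011
```

>>> jog_arm(moves=[0,0,0,0.001,0,0,0,0,0.001,0,0,0,0,0.001,0,0,0,0,0,0,0,0,0,0,0])

```text
time_s: 14.23
tcp_pos: [0.5294, 0.0075, 0.1545]
orientation: [0.988, 0.154, -0.0, 0.0]
force: [0.5, -0.1, -1.2]
opening: 0.0107
```

```bash
python3 o.py
```

```text
[0.5294 0.0075 0.1546] [0. 0. 0.] F [-0.0367 -0.3331 -0.8964] [0.4907 0.5083 0.383 ] [ 0.988   0.1543 -0.     -0.    ]
feeler_tip [(0.65, array([330.4, 265.4])), (0.3, array([411.7, 241.4]))]
gap_mouth [(0.81, array([328.8, 257.5])), (0.67, array([161.3, 199.4]))]
expected tip px [329.2399 265.9753] gap px [328.6086 259.0901]
```

>>> jog_arm(moves=[0,0,0,0.001,0,0,0,0,0.001,0,0,0,0,0,0,0,0,0,0,0])

```text
time_s: 15.12
tcp_pos: [0.5296, 0.0075, 0.1526]
orientation: [0.988, 0.154, 0.0, 0.0]
force: [0.4, 0.3, -0.2]
opening: 0.0112
```

>>> jog_arm(moves=[0,0,0,0.001,0,0,0,0,0.001,0,0,0,0,0,0,0,0,0,0,0])

```text
time_s: 15.45
tcp_pos: [0.5297, 0.0075, 0.1507]
orientation: [0.988, 0.154, 0.0, 0.0]
force: [0.8, 0.1, 1.5]
opening: 0.0109
```

```bash
python3 o.py | head -1
```

```text
[0.5296 0.0075 0.1507] [0. 0. 0.] F [ 1.1073 -0.2032  1.0533] [0.5639 0.3457 0.5155] [0.988  0.1542 0.0002 0.    ]
```

>>> jog_arm(moves=[0,0,0,0.001,0,0,0,0,0.001,0,0,0,0,0,0,0,0,0,0,0])

```text
time_s: 16.33
tcp_pos: [0.5294, 0.0075, 0.1486]
orientation: [0.988, 0.154, -0.0, 0.0]
force: [0.6, -0.1, 1.4]
opening: 0.0111
```

>>> jog_arm(moves=[0,0,0,0.001,0,0,0,0,0,0,0,0,0,0,0])

```text
time_s: 16.58
tcp_pos: [0.5294, 0.0075, 0.1476]
orientation: [0.988, 0.154, -0.0, 0.0]
force: [0.3, 0.1, 3.4]
opening: 0.0117
```

```bash
python3 o.py
```

```text
[0.5294 0.0075 0.1476] [0. 0. 0.] F [0.2972 0.2065 2.9117] [0.4901 0.4095 0.292 ] [0.988  0.1542 0.     0.    ]
feeler_tip [(0.72, array([327.3, 269.6]))]
gap_mouth [(0.89, array([160.4, 201.9])), (0.59, array([208.7, 442.8])), (0.58, array([328.6, 255. ]))]
expected tip px [329.2356 268.1806] gap px [328.6086 259.0901]
```

>>> jog_arm(moves=[0,0,0,0.001,0,0,0,0,0.001,0,0,0,0,0.001,0,0,0,0,0,0])

```text
time_s: 17.47
tcp_pos: [0.5296, 0.0075, 0.1447]
orientation: [0.988, 0.154, 0.0, 0.0]
force: [0.3, -0.1, 4.7]
opening: 0.0109
```

>>> jog_arm(moves=[0,0,0,0.001,0,0,0,0,0,0,0,0,0,0,0])

```text
time_s: 17.72
tcp_pos: [0.5297, 0.0075, 0.1438]
orientation: [0.988, 0.154, 0.0, 0.0]
force: [1.0, 0.3, 4.5]
opening: 0.0111
```

```bash
python3 o.py
```

```text
[0.5297 0.0075 0.1438] [0. 0. 0.] F [0.0641 0.0184 4.8758] [0.4178 0.4833 0.4452] [0.988  0.1543 0.0002 0.0001]
feeler_tip [(0.68, array([324.5, 268.7]))]
gap_mouth [(0.68, array([207.3, 440.8])), (0.55, array([327.5, 257.1]))]
expected tip px [329.3132 269.3154] gap px [328.6086 259.0901]
```

>>> jog_arm(moves=[0,0,0,0.001,0,0,0,0,0.0005,0,0,0,0,0,0,0,0,0,0,0,0,0,0,0,0])

```text
time_s: 18.68
tcp_pos: [0.5297, 0.0075, 0.1424]
orientation: [0.988, 0.154, 0.0, 0.0]
force: [-0.2, -0.8, 6.1]
opening: 0.0109
```

```bash
python3 o.py; cp pics/$(ls -t pics|head -1) pics/i3.png
```

```text
[0.5297 0.0075 0.1424] [0. 0. 0.] F [0.071  0.0246 5.6796] [0.4654 0.5956 0.5806] [0.988  0.1543 0.0003 0.0001]
feeler_tip [(0.67, array([327.7, 268.4]))]
gap_mouth [(0.81, array([160.2, 203.1])), (0.69, array([207.2, 440.5])), (0.56, array([329. , 257.8])), (0.41, array([340.1, 440.7]))]
expected tip px [329.3416 269.7426] gap px [328.6086 259.0901]
```

View pics/i3.png

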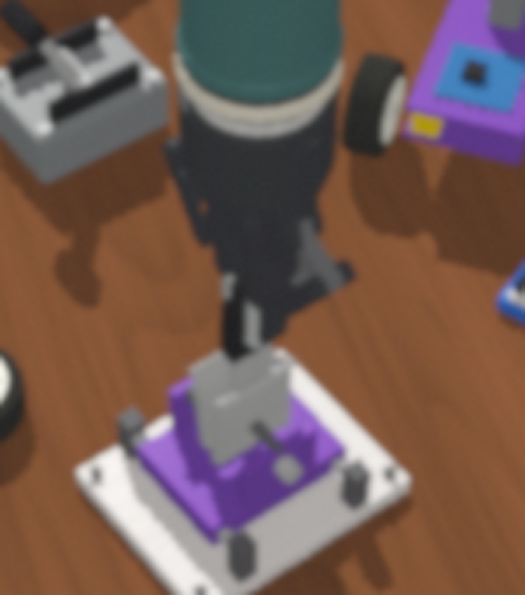

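```bash
python3 -c "
from workcell import robot
print(robot.sign_off()); o=robot.observe(); print(o['time_s'],o['force'],o['opening'],o['tcp_pos'])"
```

```text
the job is handed in; nothing more can be done
None
the job is handed in; nothing more can be done
```

I threw the isolator toggle to off, took the rectangular-handled feeler out of its stand, and slid its blade down between the plates of the purple brake. I handed the job in with the feeler still gripped. The clock read 18.7 s after the last move, against the limit of 69 s; sign-off gives no verdict.

- **Toggle:** the pictures after the push, including the last one, show it leaning towards the robot.
- **Drag:** the last averaged force was +5.7 N upwards, against about -0.6 N before contact, so the drag is roughly 6.3 N. I could not measure the force on each plate separately.
- **Depth:** the tip is about 36 mm below the rim. That comes from the arm's height and where I gripped the handle, so it is good to a few millimetres.
- **Position and angle:** the blade is near the middle of the gap, upright, and lined up with the plates within a degree or two by my measurements.
- **Hold:** the opening was 10.9 mm on the 12 mm handle, and the arm was not moving.
- **Disagreement:** the network's tip position in the side picture was 2 to 5 pixels off the expected one at some depths. At the end it was about 2 pixels off, and I took that as network error.
- **Other items:** I moved nothing else on purpose. I did not re-measure the round-handled feeler or the loose items before handing in.

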